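# Index the lens carrier and hold the dust shutter open

### The arm

A 6-joint arm with a two-finger parallel gripper is mounted at the origin on the work surface. World frame = base frame: x ahead of the robot, y to its left, z up, the work surface at z = 0. Lengths are in mm, angles in rad, forces in N, time in s.
With the tool pointing down it reaches from about 300 to 750 mm from the base axis. Payload 8.5 kg.
Tool frame: the origin (TCP) lies between the finger pads; the fingertips stand 8 mm ahead of it and the grasp point (between the pads) lies 11 mm behind it; y points along the fingers, x is the direction in which the jaws open and shut, and the axes are right-handed (so a half turn about y gives the same grasp; the last joint's range is limited). The gripper opens to 85 mm and grips with 20 to 120 N. Pads are 22 mm wide; open, the fingers measure 114 mm over their backs; the gripper's body (76 mm by 85 mm) begins 54 mm behind the grasp point. The pads swing forward as they close: fully open they stand 13 mm farther back than shut.
Start: joints at [-1.504, 0.381, 1.297, -0, 1.464, -0.215], TCP at [152.941, -528.289, 239.322] pointing down, gripper open.
Joint ranges: [-3.11, 3.11], [-0.89, 2.33], [0.22, 2.48], [-1.42, 4.56], [0.17, 2.85], [-2.88, 2.88]. Speed limits (rad/s): [2.39, 2.39, 3.14, 3.14, 3.14, 3.14].

### API

Orientations are given as a unit quaternion [x, y, z, w].
In Python, from workcell import arm gives the robot as it stands.
- The arm moves only by the tool arm_command, never from a script. Its argument "motion" is a list of rows, each a list of 7 numbers: the turn, a rotation vector about the tool's x, y, z scaled (see below), then the shift along the tool's x, y, z scaled (see below), then the opening in per cent of the stroke, from 0 (shut) to 100 (fully open). In form: [[ax, ay, az, dx, dy, dz, hand], ...]. A call has 1 to 12 rows; each row shifts and turns the commanded pose from where the row before left it, along the tool's axes as they then stand; what a row does not reach is not made up. The controller multiplies each number of a shift by 0.025 m and each number of a turn by pi rad. A row lasts 1/8 s, in which the tool goes at most 62.5 mm and 10.7 degrees, less where a joint would pass 70% of its speed; a pose out of reach is approached as far as the arm can. A call with a number of a shift or a turn outside -1 to 1 is refused whole. A call with a gripper value outside its range is refused whole. The fingers move at their own pace and stop on an object; "grip_force" is the grip in N (left out, the last holds). Time passes only in rows, so rows that do not move let the fingers close. It gives the time, the measured TCP pose, the force and the opening at its end, in the units of the state.
- arm.sense(): the state, without advancing time (a new reading comes with each control period).
- arm.read_camera(name): name is "scene" or "top" or "wrist"; returns the picture (384x512x3 uint8, red, green, blue); there is no depth.
- arm.camera_model(name): a dict with "fovy" (degrees; the focal length in pixels is half the picture's height over the tangent of half this angle, whatever the lens; pixels are square), "cx", "cy" (the principal point, pixels), "R" (3x3) and "t" (3): a world point X has camera coordinates R X + t. Camera axes: x right, y down, z forward; pixel columns grow to the right and rows downward; lengths in mm; the calibration is good to about 2 mm. The wrist camera is an equidistant fisheye: a pixel r from the principal point sees the ray r / f radians off the axis. A picture is of the moment at which its call begins: read the wrist's pose just before it. camera_model takes no time and is no camera call; for the wrist camera it gives the pose at the moment of the call.
- arm.hand_in(): hands the job in, once; it reports no verdict.
The state is a dict: "time_s": time; "joint_pos": joint angles; "dq": joint speeds; "joint_torque": joint torques, N m; "ee_pos": TCP position; "ee_rot": TCP orientation; "ft_force": force on the tool from outside, world axes, zero at the start; "ft_torque": the same for the moment, N m; "finger_gap": opening from 0.0 (shut) to 1.0 (fully open).
Only numpy, scipy, OpenCV 4.12 (cv2) and the standard library are available. Lean on these libraries where they do the work, as an engineer would, in place of code of your own. Each camera call takes 0.05 s, during which the arm holds its last target. There are 200 camera calls.

### The job

Push the lens carrier along its rail to the next station, where it clicks in under the dust shutter. Then pull the shutter's cross bar out against its spring until the bar stands in line between the two upright blades of the index gate, and keep holding it there, so that a colleague can lay a lens in the pocket: the job finishes with the gripper still holding the bar at the mark. Leave the dishes, bottles and tools around the fixture where they are.

Things in the scene. Friction and masses are not known exactly. Their poses are not given: they have to be found in the camera images.
- fixture: aluminium loading fixture fixed to the table, base plate 12 mm thick. Origin on the table top, under the shutter's centre line; the bar is pulled to its -x (towards the robot), the rail runs along its y at x = +30 mm, from y = -170 to +130 mm, with end stops 30 mm high
- station (a point): middle station, where the carrier must go: rail top, 18 mm above the table, at fixture (30, 0) mm. The shutter, a flat steel plate 50 mm above the table and 52 mm wide, covers it when shut. Fixture's axes
- bridge_top (a point): top centre of the fixed bridge that guides the shutter: 40 mm in fixture x, 76 mm in y, 64 mm high above the table; it stands between the bar and the rail. Fixture's axes
- carrier (a joint): travel of the lens carrier along the rail towards fixture +y, m. Starts in 0 to 0.035 (0 = start stop, its centre at fixture y = -110 mm); the middle station, the next one, is 0.110; 0.190 is the far end, not wanted. Friction about 1.2 N; a sprung ball clicks between two ribs at 0.110, about 4 N to enter or leave, and centres it to about 1 mm
- push_tab (a point): centre of the upright aluminium tab on the carrier's trailing (-y) end, 70 mm above the table; tab 36 mm wide in x, 8 mm thick in y, top at 84 mm. Push its outer (-y) face, flush with the block's end, to +y. The carrier is a black block 52 mm in x, 60 in y, top 42 mm above the table, with a round lens pocket. Fixture's axes
- pull_bar: round dark steel cross bar of the shutter, 14 mm diameter, 64 mm long along its y (fixture's axes); origin its centre, 85 mm above the table, at fixture x = -85 mm shut. It slides with the shutter 66 mm to -x; the spring pulls 4 N shut, 1.5 N more per 10 mm, and snaps it shut. A 10 mm post under its middle joins a rod (top 56 mm above the table) running to +x. Grip from above, closing along x
- index_gate: mark: two thin upright dark steel blades (3 mm in x, 12 in y, tops 90 mm above the table), 104 mm apart centre to centre, one beyond each end of the bar, on a low strip on the base plate. Origin midway between them, 12 mm above the table, fixture's axes. The bar is at the mark when its centre is at x = 0 in this frame, in line with both blades (38 to 54 mm drawn)
- petri_dish: shallow clear glass dish, 90 mm across, 15 mm high, a bystander: leave it. Origin at the centre of its underside
- bottle: white plastic bottle with a black cap, 56 mm across, 110 mm high, a bystander: leave it. Origin at the centre of its underside
- tape_roll: paper-white roll of tape lying flat, 72 mm across, 22 mm high, a bystander: leave it. Origin at the centre of its underside
- jar: small amber glass jar with a white cap, 44 mm across, 45 mm high, a bystander: leave it. Origin at the centre of its underside
- bell_jar: clear glass cover, 110 mm across and 66 mm high, with a white knob on top (89 mm in all), a bystander: leave it. Origin at the centre of its underside
- parts_cup: small white open cup, 56 mm across, 30 mm high, a bystander: leave it. Origin at the centre of its underside
- screwdriver: screwdriver with a black handle lying on the table, 160 mm long, along its own x, a bystander: leave it. Origin at the centre of its underside

How it is judged (in metres and radians):
On the way, in this order (a step that is already met when the one before it is completed fails the run):
1. the carrier sits clicked in at the middle station, the shutter still shut (value of joint carrier between 0.106 and 0.114 m and x of pull_bar in the frame of fixture above -0.095 m), for 0.3 s.
2. the bar is drawn to the index gate and held there by the fingers (x of pull_bar in the frame of index_gate between -0.004 and 0.004 m and value of joint carrier between 0.106 and 0.114 m and contact force between the fingers and pull_bar above 2 N), for 0.3 s.
At the end, for the whole second after the job is handed in: The carrier is at the middle station (travel 0.110 within 4 mm), the bar's centre line is within 4 mm of the index gate's blades and still, and the fingers are holding it (contact force above 2 N) (all of step 2 and linear speed of pull_bar below 0.02 m/s); the arm keeps its last pose, push and grip.
It fails at once if a bystander is shifted by more than 20 mm (distance of any of petri_dish, bottle, tape_roll, jar, bell_jar, parts_cup, screwdriver from where it was at the start of the episode above 0.02 m).
It also fails if it takes over 48 s, if anything falls off the work surface, if the arm or the gripper's body presses on something with over 40 N, if the wrist force passes 120 N, or if a joint passes its speed limit or range.

## Working session

There is one attempt and no reset: what is moved stays moved. The work goes in short steps, Python scripts to look and compute and a tool call to move; the robot and the scene stay as the last step left them, time stands still between calls to the robot, and variables do not carry over. Pictures are saved under pics/ and viewed, about 8 in all and at most 12, crops included, and the job is handed in when it is done.

Besides the shell and the picture viewer there is one more tool, called after ">>>" as name(argument=value, ...), one argument or row to a line, values as JSON. arm_command: Moves the arm, as the interface text tells. Its arguments: {"type":"object","properties":{"motion":{"type":"array","items":{"type":"array","items":{"type":"number"}}},"grip_force":{"type":"number"}},"required":["motion"]}

```bash
ls; mkdir -p pics
python3 - <<'E'
from workcell import arm
import cv2
for n in("scene","top"):
    cv2.imwrite(f"pics/{n}0.png",arm.read_camera(n)[:,:,::-1]); m=arm.camera_model(n);print(n,m)
s=arm.sense();print({k:s[k] for k in("time_s","ee_pos","ee_rot","ft_force","finger_gap")})
E
```

```text
pics
scene {'fovy': 55.87586688844805, 'cx': 251.22938362242485, 'cy': 188.72584734663047, 'R': array([[ 0.08854737,  0.99595756,  0.01509635],
       [ 0.85101602, -0.06776777, -0.52074875],
       [-0.5176206 ,  0.05895817, -0.8535765 ]]), 't': array([-109.88240887, -469.23697841, 1191.33619046])}
top {'fovy': 55.640423833403126, 'cx': 249.55415302102944, 'cy': 192.06024617242903, 'R': array([[ 0.0141557 , -0.99937632,  0.03235106],
       [-0.98486032, -0.01952592, -0.1722466 ],
       [ 0.17277086, -0.029423  , -0.98452248]]), 't': array([ 38.89034029, 627.24634088, 928.65627916])}
{'time_s': 0.1, 'ee_pos': array([ 152.912629  , -528.05119767,  238.78439316]), 'ee_rot': array([-0.56490513,  0.42513756, -0.4245465 ,  0.56559748]), 'ft_force': array([-0.60767751,  0.10823698, -0.44235855]), 'finger_gap': 1.0003313004793333}
```

View pics/top0.png

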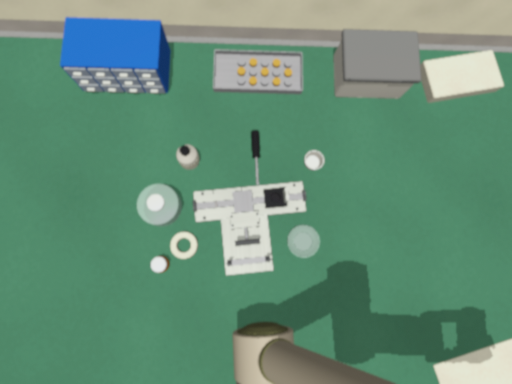

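View pics/scene0.png

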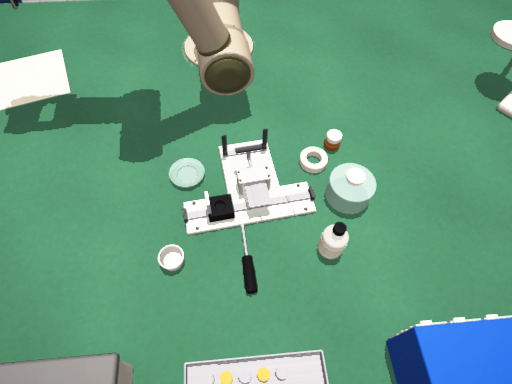

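Run:
```python
import cv2,numpy as np
a=cv2.imread("pics/top0.png")[175:280,185:315];b=cv2.imread("pics/scene0.png")[125:235,175:322]
cv2.imwrite("pics/c1.png",cv2.resize(a,None,fx=5.5,fy=5.5,interpolation=cv2.INTER_CUBIC))
cv2.imwrite("pics/c2.png",cv2.resize(b,None,fx=5,fy=5,interpolation=cv2.INTER_CUBIC))
```

```text
(no output)
```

View pics/c1.png

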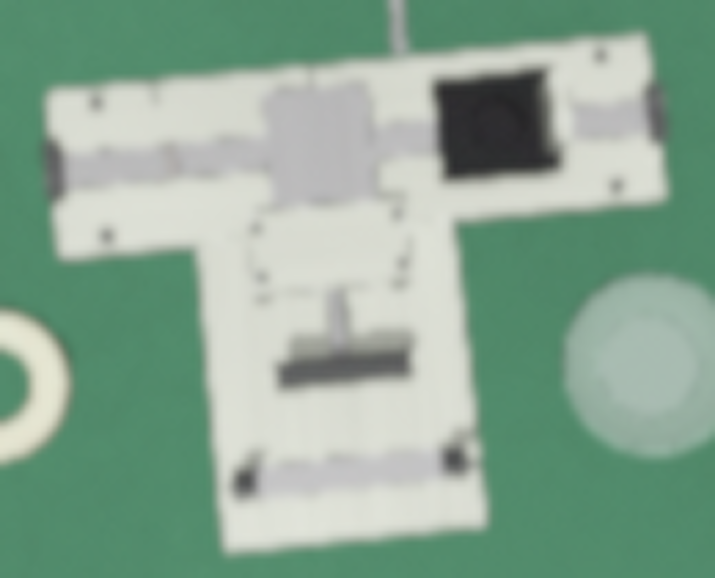

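View pics/c2.png

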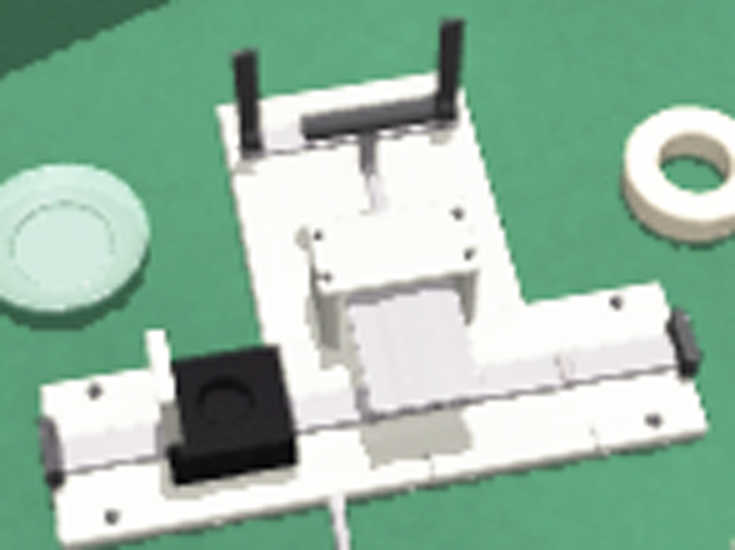

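```bash
cat > h.py <<'E'
import numpy as np
from workcell import arm
def proj(m,X):
    X=np.atleast_2d(X); c=X@m["R"].T+m["t"]; f=192/np.tan(np.radians(m["fovy"]/2))
    return np.c_[f*c[:,0]/c[:,2]+m["cx"],f*c[:,1]/c[:,2]+m["cy"]]
def F2W(p,X):
    c,s=np.cos(p[2]),np.sin(p[2]); X=np.atleast_2d(X)
    return np.c_[p[0]+c*X[:,0]-s*X[:,1],p[1]+s*X[:,0]+c*X[:,1],X[:,2]]
E
cat > fit.py <<'E'
from h import *
from scipy.optimize import least_squares
T,S=arm.camera_model("top"),arm.camera_model("scene")
for m in(T,S):print("cam",-m["R"].T@m["t"])
def pts(p):
    g,q,b=p[3:6]; y=-110+q
    return ([(30,-20,30),(-85,32,87),(-85,-32,87),(b,0,64),(g,52,90),(g,-52,90)]+[(30+sx*26,y+sy*30,42) for sx,sy in((1,1),(1,-1))],
     [(30,-20,30),(-85,-32,85),(b,0,64),(g,-52,90),(g,52,90),(g,-52,13),(g,52,13)]+[(30+sx*26,y+sy*30,42) for sx,sy in((-1,-1),(-1,1),(1,1),(1,-1))])
t=np.array([(354.5,141),(280,373),(410,359),(330,245),(244,484),(453,462),(435,82),(547,70)]);t=(t+.5)/5.5-.5+[185,175]
s=np.array([(369,398),(303,126),(392,247),(246,54),(452,22),(253,150),(447,116),(172,362),(281,347),(293,437),(183,450)]);s=(s+.5)/5-.5+[175,125]
def r(p):
    a,b=pts(p); return np.r_[(proj(T,F2W(p,a))-t),(proj(S,F2W(p,b))-s)].ravel()
o=least_squares(r,[480,0,0.1,-130,20,-30],loss="soft_l1",x_scale=[100,100,.1,10,10,10]);p=o.x
print(p.round(4));print(r(p).reshape(-1,2).round(1).tolist())
np.save("p.npy",p)
y=-110+p[4]
for n,X in dict(tabface=(30,y-30,70),bar=(-85,0,85),gatebar=(p[3],0,85),station=(30,0,18)).items():print(n,F2W(p,X).round(1))
E
python3 fit.py
```

```text
cam [ 456.75476942   78.4375032  1021.06589123]
cam [1025.71814476    7.40006758  774.20083369]
[ 5.780486e+02  6.583670e+01  1.016000e-01 -1.321450e+02  2.300800e+01
 -2.482170e+01]
[[0.3, -0.8], [-1.8, -0.1], [-0.4, 0.2], [-0.5, -0.5], [-1.7, -0.8], [1.4, -0.5], [-1.5, -1.1], [-0.2, -0.7], [0.0, -2.4], [-0.5, 0.1], [-0.4, -0.5], [-0.4, -0.8], [0.1, -0.2], [-0.4, -0.9], [-0.2, 0.3], [-3.4, -0.7], [0.2, -1.7], [1.4, -0.4], [-2.8, 1.3]]
tabface [[619.8 -47.5  70. ]]
bar [[493.5  57.2  85. ]]
gatebar [[446.6  52.4  85. ]]
station [[607.9  68.9  18. ]]
```

```bash
cat >> h.py <<'E'
from scipy.spatial.transform import Rotation as Ro
def delta(fx,fy,z,half=0,p=None):
    p=np.load("p.npy") if p is None else p
    s=arm.sense(); R=Ro.from_quat(s["ee_rot"]); k=-1 if half else 1
    c,n=np.cos(p[2]),np.sin(p[2])
    G=np.array([[k*c,k*n,0],[0,0,-1],[-k*n,k*c,0]]).T
    rot=(R.inv()*Ro.from_matrix(G)).as_rotvec()
    d=F2W(p,(fx,fy,z))[0]-s["ee_pos"]
    print("t",s["time_s"],"rot/pi",(rot/np.pi).round(4),"shift(cur axes)/25",(R.inv().apply(d)/25).round(3),"(goal axes)",(G.T@d/25).round(3))
    w=s["ee_pos"]-[p[0],p[1],0]; print("TCP in fixture",(c*w[0]+n*w[1]).round(1),(-n*w[0]+c*w[1]).round(1),w[2].round(1),"F fix",(Ro.from_euler("z",-p[2]).apply(s["ft_force"])).round(2),"gap",round(s["finger_gap"],3))
E
python3 -c "
from h import *
delta(30,-160,140);delta(30,-160,140,1)
print(Ro.from_quat(arm.sense()['ee_rot']).as_matrix().round(3))"
```

```text
t 0.1 rot/pi [-4.000e-04 -4.426e-01 -3.000e-04] shift(cur axes)/25 [-11.574   3.972  22.972] (goal axes) [20.526  3.951 15.509]
TCP in fixture -483.2 -547.7 238.8 F fix [-0.59  0.17 -0.44] gap 1.0
t 0.1 rot/pi [ 3.000e-04  5.574e-01 -4.000e-04] shift(cur axes)/25 [-11.574   3.972  22.972] (goal axes) [-20.526   3.951 -15.509]
TCP in fixture -483.2 -547.7 238.8 F fix [-0.59  0.17 -0.44] gap 1.0
[[ 0.278 -0.     0.961]
 [-0.961  0.001  0.278]
 [-0.001 -1.     0.   ]]
```

>>> arm_command(
  motion=[
    [0,-0.0553,0,0,0,0,0],
    [0,-0.0553,0,0,0,0,0],
    [0,-0.0553,0,0,0,0,0],
    [0,-0.0553,0,0,0,0,0],
    [0,-0.0553,0,0,0,0,0],
    [0,-0.0553,0,0,0,0,0],
    [0,-0.0553,0,0,0,0,0],
    [0,-0.0553,0,0,0,0,0],
    [0,0,0,1,0,0.75,0],
    [0,0,0,1,0,0.75,0],
    [0,0,0,1,0,0.75,0],
    [0,0,0,1,0,0.75,0],
  ],
  grip_force=30,
)

```text
time_s: 1.6
ee_pos: [245.5, -442.7, 239.0]
ee_rot: [-0.706, -0.036, 0.036, 0.706]
ft_force: [0.6, 0.0, 0.5]
finger_gap: -0.002
```

>>> arm_command(
  motion=[
    [0,0,0,1,0,0.75,0],
    [0,0,0,1,0,0.75,0],
    [0,0,0,1,0,0.75,0],
    [0,0,0,1,0,0.75,0],
    [0,0,0,1,0,0.75,0],
    [0,0,0,1,0,0.75,0],
    [0,0,0,1,0,0.75,0],
    [0,0,0,1,0,0.75,0],
    [0,0,0,1,0,0.75,0],
    [0,0,0,1,0,0.75,0],
    [0,0,0,0,0,0,0],
  ],
)

```text
time_s: 2.98
ee_pos: [475.5, -230.6, 238.9]
ee_rot: [-0.706, -0.036, 0.037, 0.706]
ft_force: [-0.3, -0.3, -0.4]
finger_gap: -0.003
```

```bash
python3 -c "
from h import *
delta(30,-160,140)"
```

```text
t 2.975 rot/pi [-0.0002  0.0006 -0.0001] shift(cur axes)/25 [6.494 3.957 4.966] (goal axes) [6.483 3.957 4.981]
TCP in fixture -132.1 -284.5 238.9 F fix [-0.35 -0.27 -0.4 ] gap -0.003
```

>>> arm_command(
  motion=[
    [0,0,0,0.81,0.45,0.62,0],
    [0,0,0,0.81,0.45,0.62,0],
    [0,0,0,0.81,0.45,0.62,0],
    [0,0,0,0.81,0.45,0.62,0],
    [0,0,0,0.81,0.45,0.62,0],
    [0,0,0,0.81,0.45,0.62,0],
    [0,0,0,0.81,0.45,0.62,0],
    [0,0,0,0.81,0.45,0.62,0],
    [0,0,0,0,0,0,0],
  ],
)

```text
time_s: 4.1
ee_pos: [623.7, -91.4, 148.0]
ee_rot: [-0.706, -0.035, 0.037, 0.706]
ft_force: [-0.2, -0.5, -0.3]
finger_gap: 0.002
```

Run:
```python
from h import *
import cv2
delta(30,-160,66)
m=arm.camera_model("wrist");print(m)
np.savez("w1.npz",**m)
cv2.imwrite("pics/w1.png",cv2.resize(arm.read_camera("wrist")[:,:,::-1],None,fx=1.5,fy=1.5,interpolation=cv2.INTER_CUBIC))
```

```text
t 4.1 rot/pi [-0.0003  0.0002 -0.0006] shift(cur axes)/25 [0.026 3.279 0.039] (goal axes) [0.02  3.279 0.042]
TCP in fixture 29.5 -161.0 148.0 F fix [-0.26 -0.45 -0.33] gap 0.002
{'fovy': 65.70646984690485, 'cx': 255.56318382119173, 'cy': 188.99003667345363, 'R': array([[ 0.99474465,  0.10237531, -0.00154185],
       [ 0.09920891, -0.9600364 ,  0.26170155],
       [ 0.02531154, -0.26047919, -0.96514762]]), 't': array([-610.02520709, -159.90556983,  250.89681304])}
```

View pics/w1.png

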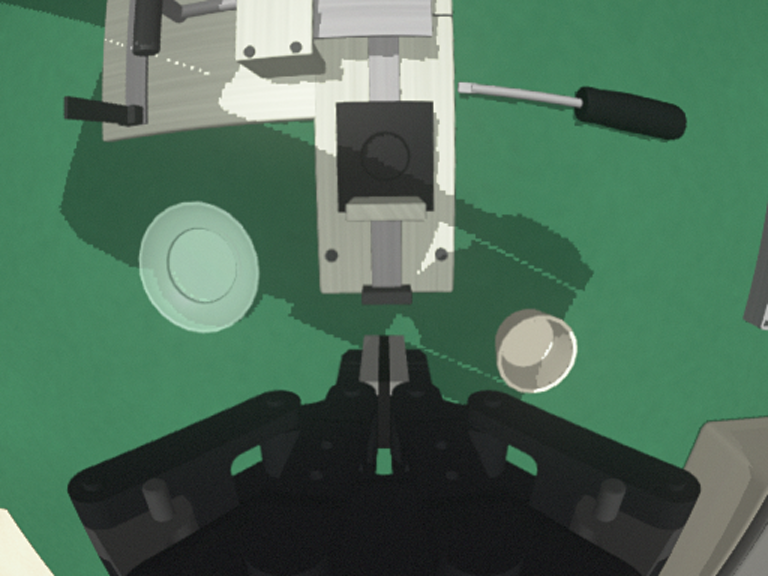

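```bash
cat >> h.py <<'E'
def wray(m,u,v,z,p=None,sc=1.5):
    p=np.load("p.npy") if p is None else p
    f=192/np.tan(np.radians(m["fovy"]/2)); x=(u+.5)/sc-.5-m["cx"]; y=(v+.5)/sc-.5-m["cy"]
    r=np.hypot(x,y); th=r/f; d=np.array([np.sin(th)*x/r,np.sin(th)*y/r,np.cos(th)])
    D=m["R"].T@d; C=-m["R"].T@m["t"]; X=C+D*(z-C[2])/D[2]
    c,n=np.cos(p[2]),np.sin(p[2]); w=X-[p[0],p[1],0]
    return np.round([c*w[0]+n*w[1],-n*w[0]+c*w[1],z],1)
E
python3 - <<'E'
from h import *
m=dict(np.load("w1.npz"))
for n,u,v,z in[("tab top outer L",347,210,84),("tab R",426,210,84),("blk L",337,102,42),("blk R",433,101,42),("stop L",362,290,30),("stop R",411,290,30),("bar end",146,45,85),("blade top",66,108,90),("blade base",140,115,13),("screw",331,256,12),("screwR",441,255,12),("shutter cornerR",432,38,50),("shutL",316,38,50)]:print(n,wray(m,u,v,z))
E
```

```text
tab top outer L [  12.1 -114.8   84. ]
tab R [  47.5 -114.7   84. ]
blk L [  3.6 -60.   42. ]
blk R [ 54.7 -59.3  42. ]
stop L [  15.7 -167.4   30. ]
stop R [  44.7 -167.4   30. ]
bar end [-87.1 -28.6  85. ]
blade top [-134.4  -54.1   90. ]
blade base [-132.5  -53.    13. ]
screw [  -4.3 -150.6   12. ]
screwR [  64.2 -149.9   12. ]
shutter cornerR [ 53.5 -25.8  50. ]
shutL [ -6.9 -25.4  50. ]
```

>>> arm_command(
  motion=[
    [0,0,0,0,0.8,0,0],
    [0,0,0,0,0.8,0,0],
    [0,0,0,0,0.8,0,0],
    [0,0,0,0,0.8,0.2,0],
    [0,0,0,0,0,0.4,0],
    [0,0,0,0,0,0.2,0],
    [0,0,0,0,0,0.2,0],
    [0,0,0,0,0,0.2,0],
    [0,0,0,0,0,0,0],
  ],
)

```text
time_s: 5.28
ee_pos: [620.5, -62.0, 69.6]
ee_rot: [0.706, 0.036, -0.036, -0.706]
ft_force: [0.3, 0.7, 0.5]
finger_gap: -0.001
```

```bash
python3 -c "
from h import *
delta(30,-41,66)"
```

```text
t 5.275 rot/pi [ 0.0001 -0.0001  0.0001] shift(cur axes)/25 [0.03  0.145 3.62 ] (goal axes) [0.031 0.146 3.62 ]
TCP in fixture 29.2 -131.5 69.6 F fix [0.35 0.69 0.47] gap -0.001
```

>>> arm_command(
  motion=[
    [0,0,0,0,0.1,0.3,0],
    [0,0,0,0,0,0.3,0],
    [0,0,0,0,0,0.3,0],
    [0,0,0,0,0,0.3,0],
    [0,0,0,0,0,0.3,0],
    [0,0,0,0,0,0.3,0],
    [0,0,0,0,0,0.3,0],
    [0,0,0,0,0,0.3,0],
    [0,0,0,0,0,0.3,0],
    [0,0,0,0,0,0.3,0],
    [0,0,0,0,0,0.1,0],
    [0,0,0,0,0,0,0],
  ],
)

```text
time_s: 6.78
ee_pos: [612.8, 15.1, 66.9]
ee_rot: [-0.706, -0.036, 0.035, 0.706]
ft_force: [0.2, 0.1, 0.8]
finger_gap: -0.003
```

```bash
python3 -c "
from h import *
delta(30,-41,66)"
```

```text
t 6.775 rot/pi [-0.0001 -0.0002  0.0002] shift(cur axes)/25 [0.023 0.037 0.522] (goal axes) [0.023 0.036 0.522]
TCP in fixture 29.4 -54.0 66.9 F fix [0.22 0.12 0.78] gap -0.003
```

>>> arm_command(
  motion=[
    [0,0,0,0,0,0.08,0],
    [0,0,0,0,0,0.08,0],
    [0,0,0,0,0,0.08,0],
    [0,0,0,0,0,0.08,0],
  ],
)

```text
time_s: 7.28
ee_pos: [612.1, 21.3, 67.0]
ee_rot: [0.707, 0.036, -0.035, -0.705]
ft_force: [0.2, -5.7, 0.4]
finger_gap: -0.003
```

>>> arm_command(
  motion=[
    [0,0,0,0,0,0.08,0],
  ],
)

```text
time_s: 7.4
ee_pos: [611.8, 24.1, 66.9]
ee_rot: [0.707, 0.036, -0.035, -0.706]
ft_force: [-0.9, -2.3, 0.7]
finger_gap: -0.0
```

Run:
```python
from h import *
import cv2
delta(30,-41,66)
m=arm.camera_model("wrist");np.savez("w2.npz",**m)
cv2.imwrite("pics/w2.png",cv2.resize(arm.read_camera("wrist")[:,:,::-1],None,fx=1.5,fy=1.5,interpolation=cv2.INTER_CUBIC))
```

```text
t 7.4 rot/pi [ 0.0003 -0.0004  0.0001] shift(cur axes)/25 [0.027 0.036 0.159] (goal axes) [0.027 0.037 0.159]
TCP in fixture 29.3 -45.0 66.9 F fix [-1.16 -2.22  0.74] gap -0.0
```

View pics/w2.png

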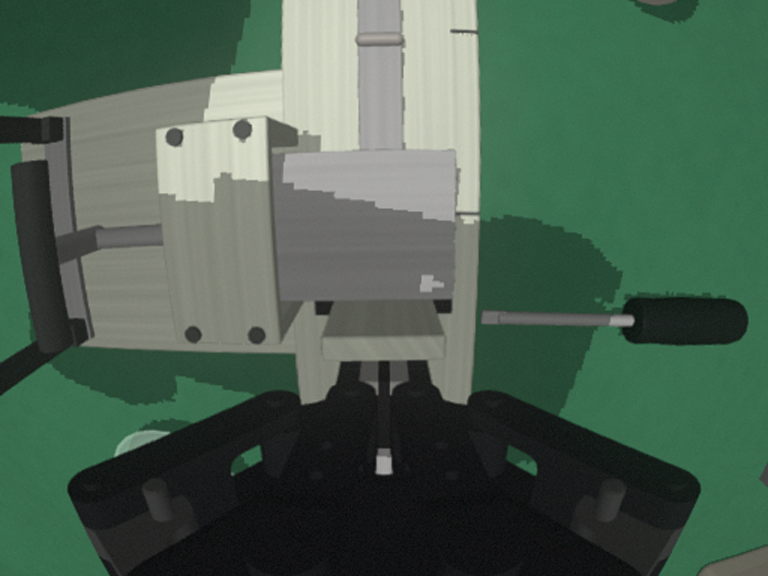

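Run:
```python
from h import *
m=dict(np.load("w2.npz"))
for n,u,v,z in[("tab top outer",384,359,84),("tab top inner",384,336,84),("tick",466,213,12),("shut edge",370,300,50),("shut far",370,150,50),("bridge c1",157,130,64),("bridge c2",180,341,64),("blk +y R",318,302,42)]:print(n,wray(m,u,v,z))
delta(30,-41,66)
```

```text
tab top outer [ 28.6 -33.5  84. ]
tab top inner [ 28.6 -26.2  84. ]
tick [64.1  1.1 12. ]
shut edge [ 23.7 -26.1  50. ]
shut far [24.  26.5 50. ]
bridge c1 [-46.7  36.7  64. ]
bridge c2 [-44.9 -37.6  64. ]
blk +y R [  3.7 -29.4  42. ]
t 7.45 rot/pi [ 0.     -0.0003  0.0001] shift(cur axes)/25 [0.029 0.035 0.132] (goal axes) [0.029 0.035 0.132]
TCP in fixture 29.3 -44.3 66.9 F fix [0.23 0.5  0.  ] gap 0.0
```

>>> arm_command(
  motion=[
    [0,0,0,0,0,0.04,0],
    [0,0,0,0,0,0,0],
  ],
)

```text
time_s: 7.7
ee_pos: [611.4, 26.1, 66.8]
ee_rot: [-0.706, -0.036, 0.036, 0.706]
ft_force: [-0.1, 0.3, 0.1]
finger_gap: 0.001
```

>>> arm_command(
  motion=[
    [0,0,0,0,0,-0.4,0],
    [0,0,0,0,-0.4,-0.2,0],
    [0,0,0,0,-1,0,45],
    [0,0,0,0,-1,0,45],
    [0,0,0,-0.6,-0.4,0,45],
    [0,0,0,-1,0,0.5,45],
    [0,0,0,-1,0,0.6,45],
    [0,0,0,-1,0,0.6,45],
    [0,0,0,-0.9,0,0.6,45],
    [0,0,0,0,0,0,45],
  ],
)

```text
time_s: 8.95
ee_pos: [493.2, 57.1, 136.9]
ee_rot: [-0.706, -0.035, 0.036, 0.706]
ft_force: [-0.4, 0.9, 0.3]
finger_gap: 0.454
```

Run:
```python
from h import *
import cv2
delta(-86,0,75)
m=arm.camera_model("wrist");np.savez("w3.npz",**m)
cv2.imwrite("pics/w3.png",cv2.resize(arm.read_camera("wrist")[:,:,::-1],None,fx=1.5,fy=1.5,interpolation=cv2.INTER_CUBIC))
```

```text
t 8.95 rot/pi [-0.0001  0.     -0.0004] shift(cur axes)/25 [-2.500e-02  2.476e+00  2.000e-03] (goal axes) [-2.800e-02  2.476e+00  2.000e-03]
TCP in fixture -85.3 -0.1 136.9 F fix [-0.35  0.97  0.33] gap 0.454
```

View pics/w3.png

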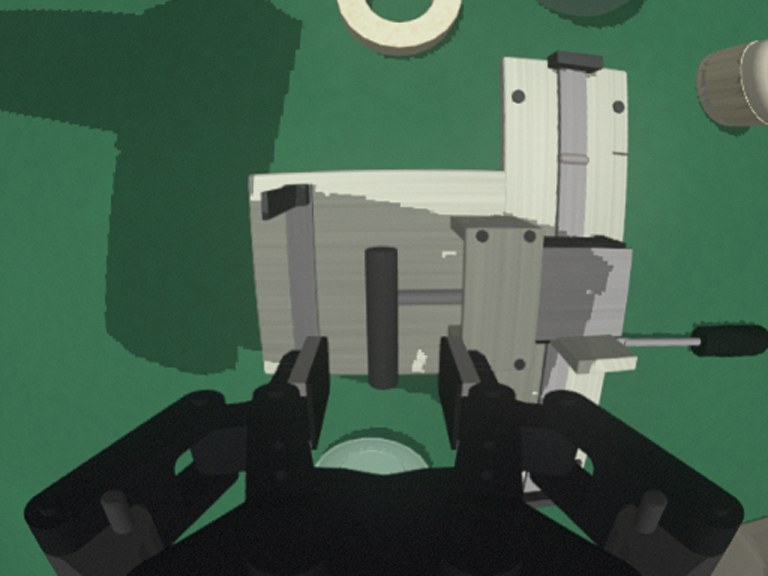

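Run:
```python
from h import *
m=dict(np.load("w3.npz"))
for n,u,v,z in[("bar+y end",381,250,85),("bar -y end",382,380,85),("blade top farL",264,204,90),("blade top R",308,187,90),("blade base",300,203,18),("tab outer top L",570,371,84),("tab outer R",635,367,84),("blk +y edge",590,239,42),("shut +y edge",590,247,50),("strip",302,300,14),("bridge",464,226,64)]:print(n,wray(m,u,v,z))
```

```text
bar+y end [-87.3  30.3  85. ]
bar -y end [-86.9 -31.5  85. ]
blade top farL [-136.1   51.1   90. ]
blade top R [-117.1   57.7   90. ]
blade base [-134.3   45.2   18. ]
tab outer top L [  6.8 -30.   84. ]
tab outer R [ 46.2 -30.2  84. ]
blk +y edge [29.6 29.8 42. ]
shut +y edge [26.  26.6 50. ]
strip [-136.2  -14.3   14. ]
bridge [-48.1  38.   64. ]
```

>>> arm_command(
  motion=[
    [0,0,0,-0.05,0.6,0,45],
    [0,0,0,0,0.6,0,45],
    [0,0,0,0,0.6,0,45],
    [0,0,0,0,0.4,0,45],
    [0,0,0,0,0.27,0,45],
    [0,0,0,0,0,0,45],
    [0,0,0,0,0,0,0],
    [0,0,0,0,0,0,0],
    [0,0,0,0,0,0,0],
    [0,0,0,0,0,0,0],
    [0,0,0,0,0,0,0],
  ],
  grip_force=60,
)

```text
time_s: 10.38
ee_pos: [492.4, 56.3, 75.6]
ee_rot: [0.706, 0.035, -0.037, -0.706]
ft_force: [-8.4, -3.2, 7.7]
finger_gap: 0.14
```

```bash
python3 -c "
from h import *
delta(-132.2,0,75)"
```

```text
t 10.375 rot/pi [ 0.0001  0.0001 -0.0012] shift(cur axes)/25 [-1.84   0.03   0.031] (goal axes) [-1.84   0.023  0.031]
TCP in fixture -86.2 -0.8 75.6 F fix [-8.71 -2.35  7.7 ] gap 0.14
```

>>> arm_command(
  motion=[
    [0,0,0,-0.2,0,0,0],
    [0,0,0,-0.25,0,0,0],
    [0,0,0,-0.25,0,0,0],
    [0,0,0,-0.25,0,0,0],
    [0,0,0,-0.25,0,0,0],
    [0,0,0,-0.25,0,0,0],
    [0,0,0,-0.25,0,0,0],
    [0,0,0,-0.18,0,0,0],
    [0,0,0,0,0,0,0],
    [0,0,0,0,0,0,0],
  ],
)

```text
time_s: 11.62
ee_pos: [449.8, 51.4, 75.7]
ee_rot: [0.707, 0.038, -0.033, -0.706]
ft_force: [10.9, -0.0, -4.9]
finger_gap: 0.142
```

Run:
```python
from h import *
import cv2
delta(-133.4,0,75)
for n in("wrist","top","scene"):
    m=arm.camera_model(n);np.savez(f"{n}4.npz",**m);cv2.imwrite(f"pics/{n}4.png",arm.read_camera(n)[:,:,::-1])
w=cv2.resize(cv2.imread("pics/wrist4.png"),None,fx=1.5,fy=1.5,interpolation=cv2.INTER_CUBIC);cv2.imwrite("pics/w4.png",w)
```

```text
t 11.625 rot/pi [ 0.0004 -0.0002  0.0021] shift(cur axes)/25 [-0.174  0.026  0.054] (goal axes) [-0.174  0.027  0.054]
TCP in fixture -129.1 -1.3 75.7 F fix [10.8  -1.12 -4.93] gap 0.142
```

View pics/w4.png

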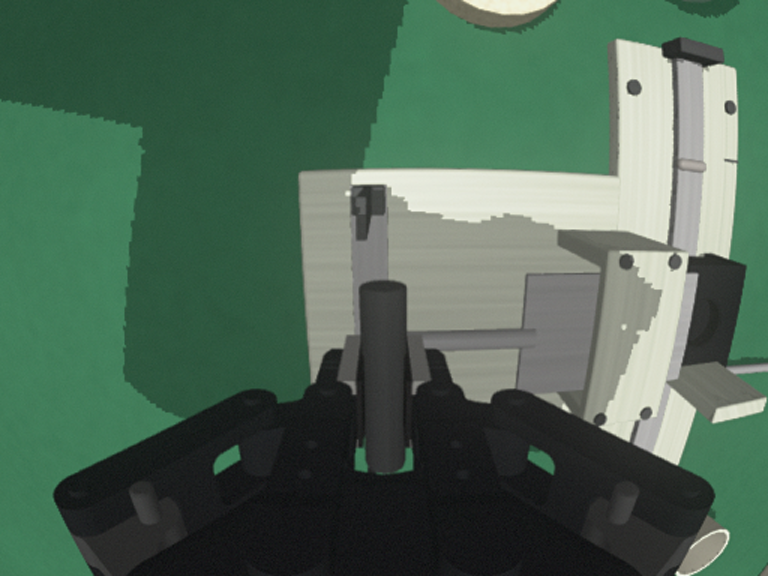

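```bash
python3 - <<'E'
from h import *
m=dict(np.load("wrist4.npz"))
for n,u,v,z in[("bar+y end top",383,284,90),("bar end axis",384,292,85),("blade top L",357,238,90),("blade top R",366,238,90),("bladetop c",362,215,90),("tab L",716,420,84),("tab R",762,398,84)]:print(n,wray(m,u,v,z))
E
python3 - <<'E'
import cv2
w=cv2.imread("pics/wrist4.png")[115:215,220:290];w=cv2.resize(w,None,fx=5,fy=5,interpolation=cv2.INTER_CUBIC)
t=cv2.imread("pics/scene4.png")[125:185,215:275];t=cv2.resize(t,(400,400),interpolation=cv2.INTER_CUBIC)
import numpy as np
o=np.zeros((500,760,3),np.uint8);o[:,:350]=w;o[:400,355:755]=t;cv2.imwrite("pics/c4.png",o)
E
```

```text
bar+y end top [-130.1   32.    90. ]
bar end axis [-129.8   28.2   85. ]
blade top L [-137.2   45.1   90. ]
blade top R [-134.8   45.1   90. ]
bladetop c [-135.8   51.4   90. ]
tab L [ 12.9 -30.6  84. ]
tab R [ 42.2 -23.8  84. ]
```

View pics/c4.png

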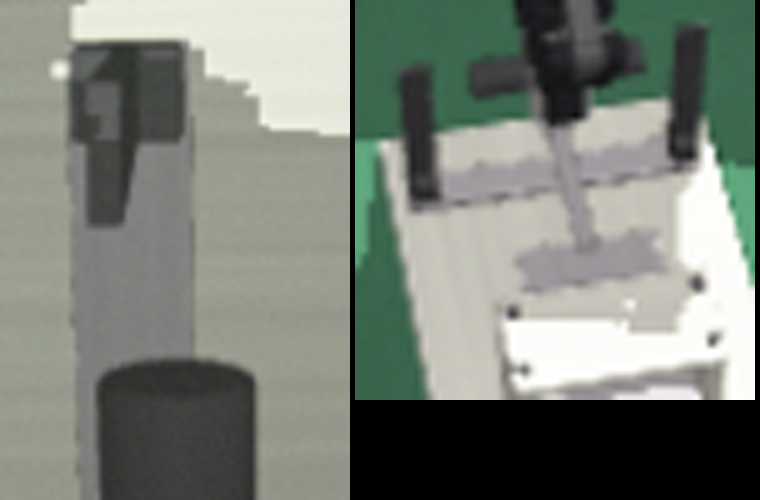

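>>> arm_command(
  motion=[
    [0,0,0,-0.12,0,0,0],
    [0,0,0,-0.11,0,0,0],
    [0,0,0,0,0,0,0],
    [0,0,0,0,0,0,0],
  ],
)

```text
time_s: 12.28
ee_pos: [444.4, 50.8, 75.7]
ee_rot: [0.707, 0.038, -0.033, -0.706]
ft_force: [11.1, -0.1, -7.1]
finger_gap: 0.137
```

Run:
```python
from h import *
import cv2
delta(-133.4,0,75)
m=arm.camera_model("wrist");np.savez("wrist5.npz",**m)
a=arm.read_camera("wrist")[:,:,::-1];cv2.imwrite("pics/wrist5.png",a)
s=arm.read_camera("scene")[:,:,::-1]
o=np.zeros((500,760,3),np.uint8);o[:,:350]=cv2.resize(a[115:215,220:290],None,fx=5,fy=5,interpolation=cv2.INTER_CUBIC)
o[:400,355:755]=cv2.resize(s[125:185,215:275],(400,400),interpolation=cv2.INTER_CUBIC);cv2.imwrite("pics/c5.png",o)
```

```text
t 12.275 rot/pi [ 0.0005 -0.0003  0.0022] shift(cur axes)/25 [0.045 0.028 0.058] (goal axes) [0.045 0.028 0.058]
TCP in fixture -134.5 -1.5 75.7 F fix [11.03 -1.19 -7.12] gap 0.137
```

View pics/c5.png

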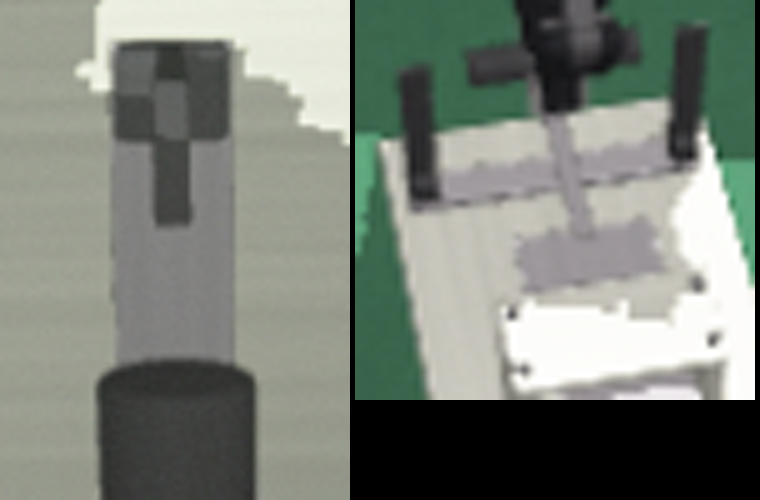

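>>> arm_command(
  motion=[
    [0,0,0,-0.02,0,0,0],
    [0,0,0,0,0,0,0],
    [0,0,0,0,0,0,0],
    [0,0,0,0,0,0,0],
    [0,0,0,0,0,0,0],
    [0,0,0,0,0,0,0],
  ],
)

```text
time_s: 13.12
ee_pos: [443.9, 50.7, 75.7]
ee_rot: [0.707, 0.038, -0.033, -0.706]
ft_force: [10.6, -0.9, -7.2]
finger_gap: 0.14
```

Run:
```python
from h import *
import cv2
delta(-135,0,75)
m=arm.camera_model("wrist");np.savez("w6.npz",**m)
cv2.imwrite("pics/w6.png",cv2.resize(arm.read_camera("wrist")[:,:,::-1],None,fx=1.5,fy=1.5,interpolation=cv2.INTER_CUBIC))
```

```text
t 13.125 rot/pi [ 0.0005 -0.0002  0.0023] shift(cur axes)/25 [-0.002  0.027  0.057] (goal axes) [-0.002  0.027  0.057]
TCP in fixture -135.0 -1.4 75.7 F fix [10.43 -1.94 -7.2 ] gap 0.14
```

View pics/w6.png

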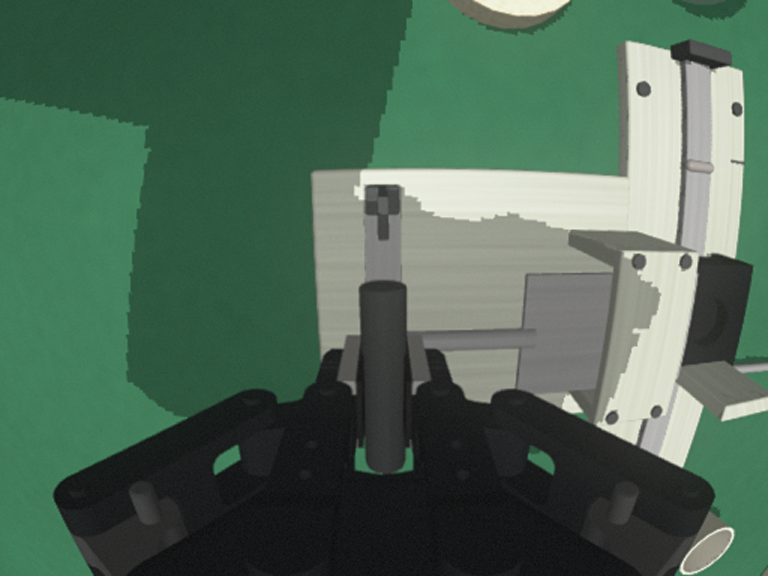

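The blade (u≈383) stands in line with the bar axis (u≈383). The carrier is unmoved, with its pocket uncovered at (715, 310).

```bash
python3 -c "
from h import *
arm.hand_in(); delta(-135,0,75)"
```

```text
the job is handed in; nothing more can be done
the job is handed in; nothing more can be done
```

The job is handed in at about 13 s of the 48 s allowed. The carrier is clicked in at the middle station and the gripper is still holding the bar at the index gate. `hand_in` gives no verdict, so I don't know how it was judged.

- **Carrier:** I pushed the tab with closed fingers until the force peaked near 5.7 N and then dropped off, which was the click. The wrist picture afterwards put the tab's outer face at fixture y = −30 mm and the block's far edge at about +30 mm, as they should be at the station. In the last picture it looked unmoved, with the pocket uncovered.
- **Bar:** I gripped it from above at 60 N and drew it about 49 mm. In the last wrist picture its axis was in line with the +y blade, within about 0.5 mm. I did not measure the −y blade separately at the end.
- **Hold:** The wrist force was steady at about 10.5 N against the spring, and the finger opening was unchanged.
- **Bystanders:** Nothing touched them that I could see, but I did not measure their positions again.

**Disagreements between checks:** The first estimate of the draw, from the fixed cameras, was 47.2 mm; the close wrist view gave about 49 mm and I used that. The wrist view also placed the shut bar about 2 mm further towards the robot than its stated position. I worked from the bar and blade in the same wrist picture, so that offset drops out.

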